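# Set the print darkness inside a label printer

## Robot

A 6-joint arm with a two-finger parallel gripper is mounted at the origin on the work surface. World frame = base frame: x ahead of the robot, y to its left, z up, the work surface at z = 0. Lengths are in m, angles in rad, forces in N, time in s.
With the tool pointing down it reaches from about 0.4 to 0.825 m from the base axis. Payload 7 kg.
Tool frame: the origin (TCP) lies between the finger pads; the fingertips stand 17 mm ahead of it and the grasp point (between the pads) lies 2 mm behind it; x points along the fingers, z is the direction in which the jaws open and shut, and the axes are right-handed (so a half turn about x gives the same grasp; the last joint's range is limited). The gripper opens to 88 mm and grips with 3 to 60 N. Pads are 19 mm wide; open, the fingers measure 130 mm over their backs; the gripper's body (78 mm by 193 mm) begins 47 mm behind the grasp point.
Start: joints at [-0.917, 0.359, 0.012, 0, -1.224, -0.288], TCP at [0.241, -0.63, 0.244] pointing down, gripper open.
Joint ranges: [-3.07, 3.07], [-1.43, 2.12], [-1.02, 1.25], [-3.03, 1.67], [-3.05, -0], [-3.03, 3.03]. Speed limits (rad/s): [2.39, 2.39, 3.01, 3.14, 3.14, 3.14].

## Interface

Orientations are given as [roll, pitch, yaw] about the fixed x, y, z axes, in that order (R = Rz(yaw) Ry(pitch) Rx(roll)).
In Python, from station import * gives the robot as it stands.
- The arm moves only by the tool step_arm, never from a script. Its argument "deltas" is a list of rows, each a list of 5 numbers: the shift along the tool's x, y, z in cm, then the turn about the tool's x in degrees, then the closure, from 0 (fully open) to 1 (shut). In form: [[dx, dy, dz, roll, fingers], ...]. A call has exactly 10 rows; each row is the pose to reach, as a shift and turn from the pose commanded when the call began, along the tool's axes at that moment; what a row does not reach only later rows make up. A row lasts 1/12 s, in which the tool goes at most 41.7 mm and 7.16 degrees, less where a joint would pass 70% of its speed; a pose out of reach is approached as far as the arm can. A call with a gripper value outside its range is refused whole. The fingers move at their own pace and stop on an object; "squeeze" is the grip in N (left out, the last holds). Time passes only in rows, so rows that repeat a pose let the fingers close, or fill a call up. It gives the time, the measured TCP pose, the force and the opening at its end, in the units of the state.
- get_state(): the state, without advancing time (a new reading comes with each control period).
- grab_frame(name): name is "scene" or "top" or "wrist"; returns a dict with "pixels" (420x560x3 uint8, red, green, blue), "range_z" (420x560 float32, m along the optical axis (not along the pixel's ray), 0 where there is no reading), "fx", "fy", "cx", "cy" (pixels), "view" (4x4, takes a point from world to camera coordinates); the wrist camera has in their place "hand_eye" (4x4, takes a point from camera to tool coordinates, whose origin is the TCP and whose axes are the tool frame's). Camera axes: x right, y down, z forward; pixel columns grow to the right and rows downward; lengths in m; the calibration is good to about 2 mm. A picture is of the moment at which its call begins: read the wrist's pose just before it.
- job_done(): hands the job in, once; it reports no verdict.
Trained networks look in the newest picture that a camera, given by its name, has taken for a name from the list of things; names that differ only in an ending like _2 or _b are one class to them, and where a whole thing is asked for, a point or a joint stands for the part that bears it (a point fixed in the world has none). Each returns a list of dicts, best first, with "conf" (0 to 1); they miss things now and then, are a little off and sometimes report something else, mostly with a low value. They report only what shows in the picture. A call takes as long as a camera call. They do not tell look-alikes from the thing itself.
- boxes_of(thing, camera): "extent" ([left, top, right, bottom] in pixels, round what is visible of it).
- masks_of(thing, camera): "mask" (420x560 bool, what is visible of it) and "extent" ([left, top, right, bottom] in pixels, round what is visible of it).
The state is a dict: "t": time; "q": joint angles; "qd": joint speeds; "joint_efforts": joint torques, N m; "eef_pos": TCP position; "ee_rot": TCP orientation; "force": force on the tool from outside, world axes, zero at the start; "moment": the same for the moment, N m; "width": finger opening in m.
Only numpy, scipy, OpenCV 4.12 (cv2) and the standard library are available. Lean on these libraries where they do the work, as an engineer would, in place of code of your own. Each camera call takes 0.05 s, during which the arm holds its last target.

## Task

Card labels have been loaded and need a darker print: press the orange catch on the label printer's lid and steady the lid as it springs up, so that it comes fully open without slamming. Turn the darkness dial inside to step 6, counting from the lightest mark as step 1, then push the lid down until it clicks shut and stays shut. Leave the label roll in its bay and do not knock the carton, the bottle or the roll of tape about.

Things in the scene. Friction and masses are not known exactly. Their poses are not given: they have to be found in the camera images.
- printer: Fixed grey desktop label printer, 260 deep (x) x 240 wide (y) x 144 high shut. Origin: centre of its underside; its x axis points from its front to its back. Rim of the walls at 120. Inside: left half a bay with the label roll (top at 110), right half a deck at 88 with the dial; front bezel (35 deep, top at 118) is fixed. Lid: light grey.
- lid (a joint): Hinge angle of the printer's lid, rad: 0 shut (about 0.003 held by its catch), 1.30 fully open at its stop. When released, a hinge spring lifts it with about 2.4 N at the button, less as it opens, and holds it open. Left alone it flies open in 0.3 s and slams; let go above about 0.8 it only taps its stop. About 4 N near the front edge pushes it home; the catch then clicks by itself.
- catch_button (a joint): Travel of the orange catch button, m: 0 up, 0.005 fully in (about 1.5 N; lid lets go at about 3 mm). The button rides on the lid: a finger that presses it and then rises slowly along the lid's arc keeps the lid under it. To shut the lid press beside the button: with the button in, the catch cannot hold. It may dip as the catch snaps home.
- dial (a joint): Angle of the darkness dial, rad, growing clockwise seen from above, stops at both ends. It clicks into 8 places 30 degrees (0.5236 rad) apart: step 1 (lightest) at 0, step 2 at 0.524 ... step 6 at 2.618, step 8 (darkest) at 3.665. About 0.06 N m turns it over a click; past half way it springs on to the next place by itself.
- button_top (a point): Centre of the top of the orange catch button (28 diameter, stands 7 proud of the lid), at the middle of the lid's width, 27 behind the lid's front edge. On the shut lid it lies at x -68, y 0, z 151 in the printer's frame.
- lid_hinge (a point): Middle of the lid's hinge axis, which runs along the printer's y: x 120, y 0, z 120 in the printer's frame. This frame turns with the lid: shut, its axes are those of the printer; open, its -x axis points from the hinge up along the lid, its z out of the lid's outer face, which is at 24 in this frame.
- lid_edge (a point): Middle of the lid's front edge at its outer face, 215 from the hinge axis (x -215, y 0, z 24 in the hinge frame). Lid 240 wide, a shell with a 6 thick top and 20 deep rim. Fully open this edge is 333 above the bench.
- dial_grip (a point): Point on the dial's upright axis 21 above the deck, at x -45, y -58, z 109 in the printer's frame. Its x axis is the pointer's direction. The dial: black disc 46 diameter, 10 high, with a bar grip 44 long x 12 wide across its middle from 10 to 32 above the deck. Free round the axis, above the deck: a radius of 50.
- dial_tip (a point): Pointer end of the dial's bar, at its top, 22 from the axis, marked by a white line. The pale scale plate round the dial has 8 marks that grow larger and darker clockwise from step 1 (small, pale grey) to step 8 (black). Step 1 points 105 degrees anticlockwise of the printer's x axis, each step 30 degrees further clockwise.
- label_roll: White roll of labels, 90 diameter x 90 wide, lying across the printer in the left bay with its axis along the printer's y, loose between two ribs. Origin: underside of the roll at mid width; it can roll. Leave it in place.
- cleaner: White bottle of print-head cleaner with blue cap, 52 diameter, 185 high, 0.28 kg, standing loose beside the printer (either side). Origin: centre of its underside. Leave it standing.
- tape_roll: Brown roll of packing tape lying flat, 104 outside, 76 inside diameter, 48 high, loose beside the printer (either side). Origin: centre of its underside.
- carton: Open brown carton full of white boxes, 300 (x) x 200 (y) x 160 high, loose, 2.2 kg, to the left of the printer. Origin: centre of its underside. The flap next to the printer stands up to 250 above the bench; the other three hang outwards.
Mind the look-alikes: they are no part of the job. Of the things shaped like the cleaner, the white one is meant.

How it is judged:
By the outcome, as a careful person would: the job done as asked, in the order asked, and still so for the second after the job is handed in, with the robot touching nothing.
It also fails if it takes over 67 s, if anything falls off the work surface, if the arm or the gripper's body presses on something with over 40 N, if the wrist force passes 120 N, or if a joint passes its speed limit or range.

## Working session

There is one attempt and no reset: what is moved stays moved. The work goes in short steps, Python scripts to look and compute and a tool call to move; the robot and the scene stay as the last step left them, time stands still between calls to the robot, and variables do not carry over. Pictures are saved under pics/ and viewed, and the job is handed in when it is done.

Besides the shell and the picture viewer there is one more tool, called as a command line: name --pt "numbers of a row" for each row, then --argument value for the rest. step_arm: Moves the arm, as the interface text tells. Its arguments: {"type":"object","properties":{"deltas":{"type":"array"},"squeeze":{"type":"number"}},"required":["deltas"]}

```bash
ls; mkdir -p pics
python3 - <<'E'
from station import *
import cv2, numpy as np, pickle
s=get_state(); print({k:np.round(v,3) for k,v in s.items()})
for n in ["scene","top"]:
    f=grab_frame(n); cv2.imwrite(f"pics/{n}0.png",f["pixels"][:,:,::-1]); pickle.dump(f,open(f"{n}0.pkl","wb"))
    print(n,f["fx"],f["cx"],np.round(f["view"],3).tolist())
    for th in ["printer","catch_button","cleaner","tape_roll","carton","label_roll","dial"]:
        print(th,[(round(b["conf"],2),np.round(b["extent"]).tolist()) for b in boxes_of(th,n)])
E
```

```text
pics
{'t': np.float64(0.0), 'q': array([-0.917,  0.359,  0.011, -0.   , -1.224, -0.288]), 'qd': array([-0.001, -0.   , -0.   , -0.001, -0.001, -0.001]), 'joint_efforts': array([-4.0000e-03, -5.8271e+01,  2.9305e+01,  6.9970e+00,  7.0000e-03,
       -0.0000e+00]), 'eef_pos': array([ 0.241, -0.63 ,  0.243]), 'ee_rot': array([0.1  , 1.569, 2.037]), 'force': array([-0.503,  0.598, -0.434]), 'moment': array([-0.006,  0.019, -0.03 ]), 'width': np.float64(0.088)}
scene 443.85780935414317 283.3252182327519 [[0.526, 0.85, -0.001, -0.433], [0.645, -0.399, -0.652, -0.281], [-0.554, 0.342, -0.759, 1.406], [0.0, 0.0, 0.0, 1.0]]
printer [(0.98, [163.0, 161.0, 289.0, 293.0]), (0.62, [212.0, 172.0, 225.0, 181.0])]
catch_button []
cleaner [(0.81, [277.0, 116.0, 296.0, 180.0]), (0.68, [328.0, 246.0, 356.0, 306.0]), (0.62, [288.0, 154.0, 309.0, 219.0])]
tape_roll [(0.89, [122.0, 199.0, 171.0, 249.0]), (0.33, [168.0, 164.0, 288.0, 256.0])]
carton [(0.6, [334.0, 102.0, 492.0, 260.0])]
label_roll [(0.47, [236.0, 246.0, 246.0, 247.0]), (0.19, [167.0, 162.0, 290.0, 261.0])]
dial [(0.63, [210.0, 170.0, 226.0, 180.0])]
top 382.02279579121625 279.5035067179954 [[0.027, -0.999, 0.018, 0.11], [-0.983, -0.029, -0.181, 0.64], [0.182, -0.013, -0.983, 0.972], [0.0, 0.0, 0.0, 1.0]]
printer [(0.78, [265.0, 168.0, 391.0, 299.0])]
catch_button []
cleaner [(0.93, [247.0, 211.0, 264.0, 242.0]), (0.79, [222.0, 270.0, 245.0, 291.0])]
tape_roll [(0.96, [360.0, 265.0, 404.0, 312.0]), (0.34, [312.0, 253.0, 326.0, 265.0]), (0.23, [270.0, 172.0, 392.0, 286.0])]
carton [(0.77, [84.0, 86.0, 246.0, 276.0])]
label_roll []
dial []
```

View pics/scene0.png

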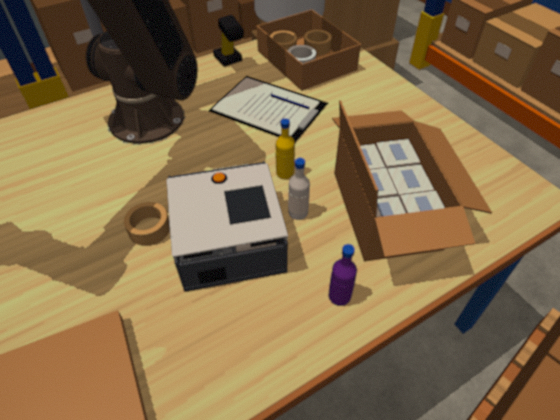

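View pics/top0.png

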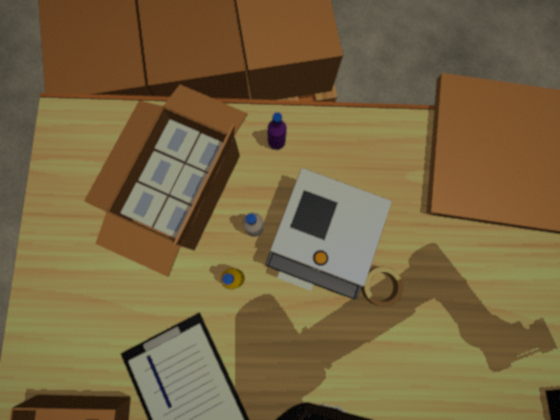

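```bash
cat > h.py <<'E'
import numpy as np, cv2, pickle
def cloud(f,T=None):
    z=f["range_z"]; v,u=np.mgrid[:z.shape[0],:z.shape[1]]
    P=np.stack([(u-f["cx"])/f["fx"]*z,(v-f["cy"])/f["fy"]*z,z,np.ones_like(z)],-1)
    M=np.linalg.inv(f["view"]) if T is None else T
    W=P@M.T
    return W[...,:3], z>0
E
python3 - <<'E'
from h import *
for n in ["top","scene"]:
    f=pickle.load(open(n+"0.pkl","rb")); W,ok=cloud(f); px=f["pixels"].astype(int)
    hsv=cv2.cvtColor(f["pixels"],cv2.COLOR_RGB2HSV)
    near=(np.hypot(W[...,0]-.62,W[...,1])<.35)&ok
    o=(hsv[...,1]>200)&(hsv[...,0]<18)&(hsv[...,2]>150)&(W[...,2]>.13)&(W[...,2]<.17)
    o&=ok
    v,u=np.nonzero(o); print(n,"orange",len(u),u.mean() if len(u) else 0,v.mean() if len(u) else 0,W[o].mean(0) if len(u) else 0)
    m=ok&(W[...,2]>.135)&(W[...,2]<.157)&(hsv[...,1]<90)
    nl,lab,st,c=cv2.connectedComponentsWithStats(m.astype(np.uint8))
    i=1+np.argmax(st[1:,4]); mm=lab==i; print(st[i],W[mm].mean(0),np.median(W[mm][:,2]))
    r=cv2.minAreaRect((W[mm][:,:2]*1000).astype(np.float32)); print(r, cv2.boxPoints(r))
    for nm,(a,b) in {"cleaner":(254,222),"yellow":(233,278),"tape":(380,288)}.items():
        if n=="top": print(nm,W[b-8:b+9:4,a-8:a+9:8].round(3).tolist())
E
```

```text
top orange 0 0 0 0
[ 270  168  122  118 8691] [0.56863465 0.00078946 0.14495695] 0.14495327850732753
((570.6942138671875, 0.44122314453125), (240.14898681640625, 223.61231994628906), 70.78130340576172) [[ 425.59363   -76.137634]
 [ 636.7438   -149.74516 ]
 [ 715.7948     77.02008 ]
 [ 504.64465   150.62761 ]]
cleaner [[[0.614, 0.221, -0.001], [0.595, 0.192, 0.125], [0.615, 0.176, 0.001]], [[0.576, 0.207, 0.184], [0.576, 0.188, 0.186], [0.603, 0.176, 0.001]], [[0.573, 0.21, 0.134], [0.567, 0.188, 0.183], [0.577, 0.172, 0.117]], [[0.564, 0.21, 0.13], [0.564, 0.19, 0.132], [0.569, 0.172, 0.1]], [[0.555, 0.211, 0.12], [0.555, 0.191, 0.122], [0.564, 0.173, 0.05]]]
yellow [[[0.455, 0.258, 0.116], [0.456, 0.238, 0.123], [0.457, 0.228, -0.0]], [[0.446, 0.249, 0.185], [0.446, 0.236, 0.136], [0.447, 0.22, 0.092]], [[0.437, 0.249, 0.186], [0.438, 0.232, 0.173], [0.437, 0.218, 0.114]], [[0.428, 0.248, 0.186], [0.428, 0.235, 0.138], [0.427, 0.219, 0.1]], [[0.417, 0.255, 0.121], [0.418, 0.236, 0.124], [0.414, 0.226, 0.0]]]
tape [[[0.44, -0.133, 0.0], [0.44, -0.155, 0.001], [0.441, -0.177, 0.001]], [[0.429, -0.133, 0.002], [0.43, -0.154, 0.003], [0.43, -0.176, 0.003]], [[0.418, -0.132, 0.002], [0.419, -0.155, 0.001], [0.42, -0.176, 0.003]], [[0.408, -0.133, -0.001], [0.408, -0.154, 0.002], [0.409, -0.178, -0.004]], [[0.399, -0.119, 0.052], [0.398, -0.154, 0.001], [0.398, -0.176, 0.001]]]
scene orange 60 218.51666666666668 176.9 [0.49514006 0.02710213 0.15175373]
[ 167  163  121   94 8285] [ 0.58190393 -0.00487288  0.14492464] 0.144951410985675
((571.4385986328125, 1.0278472900390625), (240.00059509277344, 226.83790588378906), 70.80876159667969) [[ 424.87595  -75.0203 ]
 [ 639.1077  -149.58698]
 [ 718.0012    77.076  ]
 [ 503.76947  151.64267]]
```

Run:
```python
from h import *
f=pickle.load(open("top0.pkl","rb")); W,ok=cloud(f)
cv2.imwrite("pics/crop.png",cv2.resize(f["pixels"][150:320,210:420,::-1],None,fx=3.5,fy=3.5,interpolation=cv2.INTER_CUBIC))
hsv=cv2.cvtColor(f["pixels"],cv2.COLOR_RGB2HSV)
s=np.zeros(ok.shape,bool); s[245:272,305:335]=1
o=s&(hsv[...,1]>150)&(hsv[...,0]<25)
v,u=np.nonzero(o);print(len(u),u.mean(),v.mean(),W[o].mean(0),W[o][:,2].max())
a=-np.deg2rad(19.2); ax=np.array([np.cos(a),np.sin(a)])
e=np.array([.4647,.03775]); print("org",e+.095*ax,"btn",e+.027*ax)
from station import *
from scipy.spatial.transform import Rotation as R
s=get_state(); M=R.from_euler("xyz",s["ee_rot"]).as_matrix();print(M.round(4), s["eef_pos"])
```

```text
117 320.3247863247863 257.46153846153845 [0.49045429 0.02948762 0.15915706] 1.0694798846015912
org [0.55441576 0.00650767] btn [0.49019816 0.0288706 ]
[[ 0.000e+00 -9.338e-01 -3.577e-01]
 [-1.000e-04 -3.577e-01  9.338e-01]
 [-1.000e+00 -0.000e+00 -1.000e-04]] [ 0.24142044 -0.63034706  0.24360477]
```

View pics/crop.png

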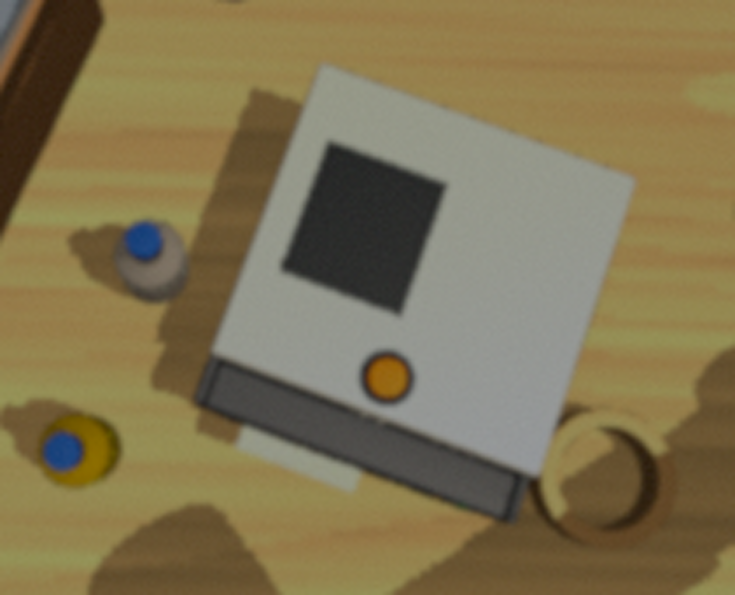

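step_arm --pt "0 -1 1.1 4 0.3" --pt "0 -3 3.3 8 0.5" --pt "0 -5.5 6.1 12 0.7" --pt "0 -8.2 9.1 16 1" --pt "0 -10.9 12.1 20 1" --pt "0 -13.6 15.1 24 1" --pt "0 -16.3 18.1 28 1" --pt "0 -19 21.1 32 1" --pt "0 -21.7 24.1 36 1" --pt "0 -24.4 27.1 40.2 1" --squeeze 10

```text
t: 1.63
eef_pos: [0.3726, -0.2882, 0.244]
ee_rot: [-1.566, 1.57, -0.334]
force: [1.1, 0.4, -0.1]
width: 0.0265
```

```bash
cat >> h.py <<'E'
from scipy.spatial.transform import Rotation as R
A=-np.deg2rad(19.2); ORG=np.array([.5544,.0065])
RP=np.array([[np.cos(A),-np.sin(A)],[np.sin(A),np.cos(A)]])
def p2w(p): p=np.asarray(p,float); return np.r_[ORG+RP@p[:2],p[2]]
def w2p(w): w=np.asarray(w,float); return np.r_[RP.T@(w[:2]-ORG),w[2]]
def tool(s): return R.from_euler("xyz",s["ee_rot"]).as_matrix()
def yaw(s): M=tool(s); return np.rad2deg(np.arctan2(M[1,2],M[0,2]))
def dl(s,pw): return np.round(100*tool(s).T@(np.asarray(pw)-s["eef_pos"]),2)
def show(s):
    print("t %.2f"%s["t"],"w",s["eef_pos"].round(4),"p",w2p(s["eef_pos"]).round(4),"yawP %.1f"%(yaw(s)-np.rad2deg(A)),"F",np.round(s["force"],2),"M",np.round(s["moment"],2),"width",round(float(s["width"]),4),"q",np.round(s["q"],2))
E
python3 - <<'E'
from station import *
from h import *
s=get_state(); show(s); print(dl(s,p2w([-.063,0,.244])),dl(s,p2w([-.063,0,.178])))
E
```

```text
t 1.63 w [ 0.3726 -0.2882  0.244 ] p [-0.0748 -0.3381  0.244 ] yawP 89.8 F [ 1.1   0.39 -0.11] M [-0.05 -0.19  0.02] width 0.0265 q [-0.24  0.02 -0.42  0.   -1.13 -1.67]
[-0.   -1.03 33.82] [ 6.6  -1.03 33.82]
```

step_arm --pt "0 -0.2 4.0 0 1" --pt "0 -0.4 8 0 1" --pt "0 -0.5 12 0 1" --pt "0 -0.6 16 0 1" --pt "0 -0.7 20 0 1" --pt "0 -0.8 24 0 1" --pt "0 -0.9 27.8 0 1" --pt "1 -1 31 0 1" --pt "3 -1 33 0 1" --pt "5 -1 33.9 0 1"

```text
t: 2.47
eef_pos: [0.495, 0.0297, 0.1937]
ee_rot: [-0.827, 1.568, 0.411]
force: [0.3, -0.8, -1.0]
width: 0.0003
```

Run:
```python
from station import *
from h import *
s=get_state(); f=grab_frame("wrist"); cv2.imwrite("pics/w1.png",f["pixels"][:,:,::-1]); f2=grab_frame("scene"); cv2.imwrite("pics/s1.png",f2["pixels"][:,:,::-1])
show(s); print(dl(s,p2w([-.063,0,.178])))
hsv=cv2.cvtColor(f["pixels"],cv2.COLOR_RGB2HSV)
T=np.eye(4);T[:3,:3]=tool(s);T[:3,3]=s["eef_pos"]
W,ok=cloud(f,T@np.array(f["hand_eye"]))
o=ok&(hsv[...,1]>170)&(hsv[...,0]<18)&(W[...,2]>.147)&(W[...,2]<.16)
v,u=np.nonzero(o);print(len(u),u.mean(),v.mean(),w2p(W[o].mean(0)), [w2p(W[o][i]) for i in (0,-1)])
```

```text
t 2.47 w [0.495  0.0297 0.1937] p [-0.0637  0.0024  0.1937] yawP 90.1 F [ 0.33 -0.76 -1.02] M [-0.14 -0.02 -0.05] width 0.0003 q [ 0.46  0.1  -0.45  0.   -1.02 -2.36]
[ 1.57 -0.07 -0.24]
228 280.00877192982455 231.8684210526316 [-0.07020509  0.00078582  0.15138748] [array([-0.08118705,  0.00138341,  0.14868438]), array([-0.05553121,  0.00206036,  0.1521053 ])]
```

View pics/w1.png

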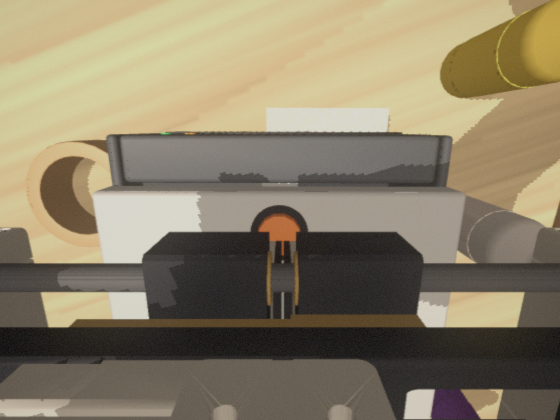

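View pics/s1.png

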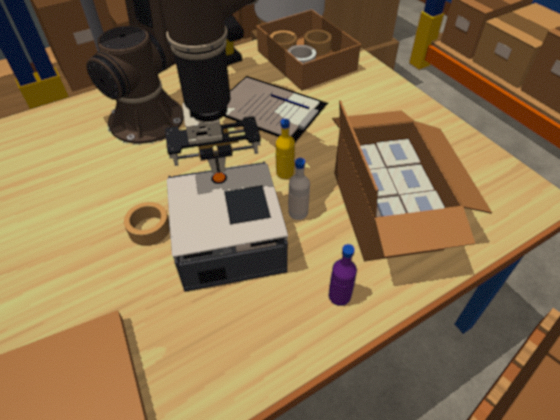

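step_arm --pt "0.8 -0.05 -0.1 0 1" --pt "1.6 -0.05 -0.2 0 1" --pt "2.0 -0.05 -0.24 0 1" --pt "2.3 -0.05 -0.24 0 1" --pt "2.5 -0.05 -0.24 0 1" --pt "2.65 -0.05 -0.24 0 1" --pt "2.75 -0.05 -0.24 0 1" --pt "2.85 -0.05 -0.24 0 1" --pt "2.95 -0.05 -0.24 0 1" --pt "3.0 -0.05 -0.24 0 1"

```text
t: 3.4
eef_pos: [0.4932, 0.0243, 0.1637]
ee_rot: [-1.7, 1.571, -0.465]
force: [-1.7, -0.9, 1.8]
width: 0.0004
```

Run:
```python
from station import *
from h import *
s=get_state(); show(s)
c0=w2p(s["eef_pos"])
# corner contact path
# finger rear-lower corner; front corner x = tcp-9.5mm, z = tcp-17mm
def corner(th,a,b):
    return np.array([120-a*np.cos(th)+b*np.sin(th),120+a*np.sin(th)+b*np.cos(th)])
a=120-(c0[0]*1000-9.5); b=c0[2]*1000-17-120
print(a,b)
for th in np.arange(0,1.31,.05):
    c=corner(th,a,b); d=c-corner(0,a,b)
    print("%.2f up %.2f  ty %.2f"%(th,d[1]/10,-d[0]/10))
```

```text
t 3.40 w [0.4932 0.0243 0.1637] p [-0.0636 -0.0033  0.1637] yawP 90.0 F [-1.74 -0.85  1.79] M [-0.53  0.26 -0.01] width 0.0004 q [ 0.45  0.13 -0.49  0.   -0.95 -2.35]
193.13223395793807 26.67180132620453
0.00 up 0.00  ty -0.00
0.05 up 0.96  ty -0.16
0.10 up 1.91  ty -0.36
0.15 up 2.86  ty -0.62
0.20 up 3.78  ty -0.91
0.25 up 4.70  ty -1.26
0.30 up 5.59  ty -1.65
0.35 up 6.46  ty -2.09
0.40 up 7.31  ty -2.56
0.45 up 8.14  ty -3.08
0.50 up 8.93  ty -3.64
0.55 up 9.70  ty -4.24
0.60 up 10.44  ty -4.88
0.65 up 11.14  ty -5.55
0.70 up 11.81  ty -6.26
0.75 up 12.45  ty -7.00
0.80 up 13.05  ty -7.77
0.85 up 13.60  ty -8.57
0.90 up 14.12  ty -9.40
0.95 up 14.59  ty -10.25
1.00 up 15.03  ty -11.12
1.05 up 15.41  ty -12.02
1.10 up 15.75  ty -12.93
1.15 up 16.05  ty -13.86
1.20 up 16.30  ty -14.80
1.25 up 16.50  ty -15.75
1.30 up 16.66  ty -16.72
```

step_arm --pt "0.08 0 0.2 0 1" --pt "0.15 0 0.3 0 1" --pt "0.15 0 0.3 0 1" --pt "0.1 0 0.3 0 1" --pt "-0.1 0 0.3 0 1" --pt "-0.4 -0.06 0.3 0 1" --pt "-0.7 -0.1 0.3 0 1" --pt "-1.1 -0.18 0.3 0 1" --pt "-1.5 -0.27 0.3 0 1" --pt "-1.9 -0.36 0.3 0 1"

```text
t: 4.23
eef_pos: [0.4977, 0.0262, 0.1831]
ee_rot: [-0.237, 1.57, 0.998]
force: [0.4, -0.2, 0.8]
width: 0.0005
```

Run:
```python
from station import *
from h import *
s=get_state(); show(s); f=grab_frame("scene"); cv2.imwrite("pics/s2.png",cv2.resize(f["pixels"][100:320,100:330,::-1],None,fx=2.5,fy=2.5))
```

```text
t 4.23 w [0.4977 0.0262 0.1831] p [-6.000e-02 -1.000e-04  1.831e-01] yawP 90.0 F [ 0.4  -0.16  0.84] M [ 0.06 -0.03 -0.01] width 0.0005 q [ 0.45  0.12 -0.46 -0.   -1.   -2.35]
```

View pics/s2.png

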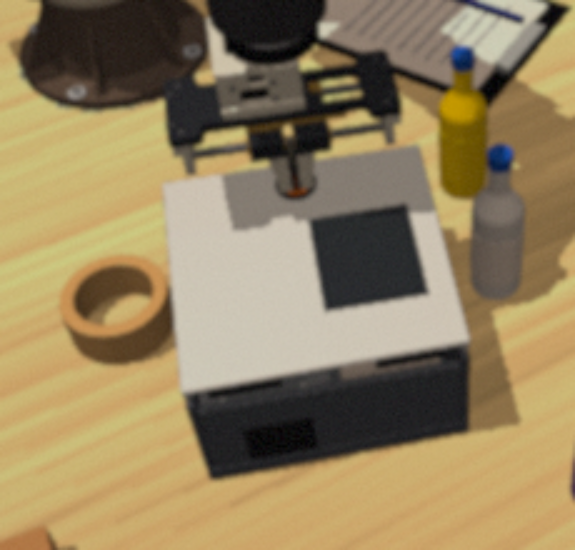

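```bash
cat >> h.py <<'E'
def lidang(f):
    """fit the lid angle: light grey points in printer frame -> slope of z on x"""
    W,ok=cloud(f); P=(W[...,:2]-ORG)@RP; z=W[...,2]
    hsv=cv2.cvtColor(f["pixels"],cv2.COLOR_RGB2HSV)
    m=ok&(P[...,0]>-.1)&(P[...,0]<.11)&(abs(P[...,1])<.11)&(abs(P[...,1])>.045)&(z>.125)&(hsv[...,1]<80)&(z<.34)
    th=np.arctan2(z[m]-.120,.120-P[...,0][m]); rr=np.hypot(z[m]-.12,.12-P[...,0][m])
    t=th-np.arcsin(np.clip(.024/rr,-1,1)); k=rr>.1
    return np.median(t[k]),np.percentile(t[k],[10,90]),k.sum()
E
python3 - <<'E'
from station import *
from h import *
for n in ["scene","top"]: print(lidang(pickle.load(open(n+"0.pkl","rb")))); print(lidang(grab_frame(n)))
E
```

```text
(np.float64(0.007576727654006868), array([-0.00385592,  0.0213588 ]), np.int64(2098))
(np.float64(0.12034931783341568), array([0.10375918, 0.67177782]), np.int64(3482))
(np.float64(0.007029128221814465), array([-0.0065892,  0.0213327]), np.int64(2632))
(np.float64(0.1251380532839869), array([0.10027561, 0.68077209]), np.int64(731))
```

step_arm --pt "-0.57 -0.16 0 0 1" --pt "-1.14 -0.32 0 0 1" --pt "-1.69 -0.49 0 0 1" --pt "-2.24 -0.69 0 0 1" --pt "-2.79 -0.9 0 0 1" --pt "-3.32 -1.13 0 0 1" --pt "-3.85 -1.37 0 0 1" --pt "-4.38 -1.64 0 0 1" --pt "-4.89 -1.91 0 0 1" --pt "-5.4 -2.2 0 0 1"

```text
t: 5.22
eef_pos: [0.5186, 0.0186, 0.2371]
ee_rot: [-0.84, 1.571, 0.395]
force: [-0.4, -0.2, 2.0]
width: 0.0005
```

Run:
```python
from station import *
from h import *
show(get_state());print(lidang(grab_frame("scene")))
```

```text
t 5.22 w [0.5186 0.0186 0.2371] p [-0.0378 -0.0003  0.2371] yawP 90.0 F [-0.4  -0.2   1.95] M [-0.14  0.12  0.01] width 0.0005 q [ 0.41  0.11 -0.34  0.   -1.13 -2.32]
(np.float64(0.41676633843628813), array([0.39934576, 0.88910122]), np.int64(4371))
```

step_arm --pt "-0.5 -0.31 0 0 1" --pt "-0.99 -0.63 0 0 1" --pt "-1.46 -0.97 0 0 1" --pt "-1.93 -1.32 0 0 1" --pt "-2.39 -1.68 0 0 1" --pt "-2.84 -2.06 0 0 1" --pt "-3.27 -2.45 0 0 1" --pt "-3.69 -2.85 0 0 1" --pt "-4.1 -3.27 0 0 1" --pt "-4.5 -3.7 0 0 1"

```text
t: 6.1
eef_pos: [0.5536, 0.0064, 0.2819]
ee_rot: [2.19, 1.571, -2.858]
force: [0.7, -0.4, 1.4]
width: 0.0004
```

Run:
```python
from station import *
from h import *
show(get_state());f=grab_frame("scene");print(lidang(f)); cv2.imwrite("pics/s3.png",cv2.resize(f["pixels"][60:320,80:360,::-1],None,fx=2.2,fy=2.2))
```

```text
t 6.10 w [0.5536 0.0064 0.2819] p [-0.0007 -0.0004  0.2819] yawP 90.0 F [ 0.72 -0.4   1.36] M [-0.   -0.08  0.01] width 0.0004 q [ 0.37  0.14 -0.2  -0.   -1.24 -2.27]
(np.float64(0.6890032997094256), array([0.67566972, 0.70547497]), np.int64(3633))
```

View pics/s3.png

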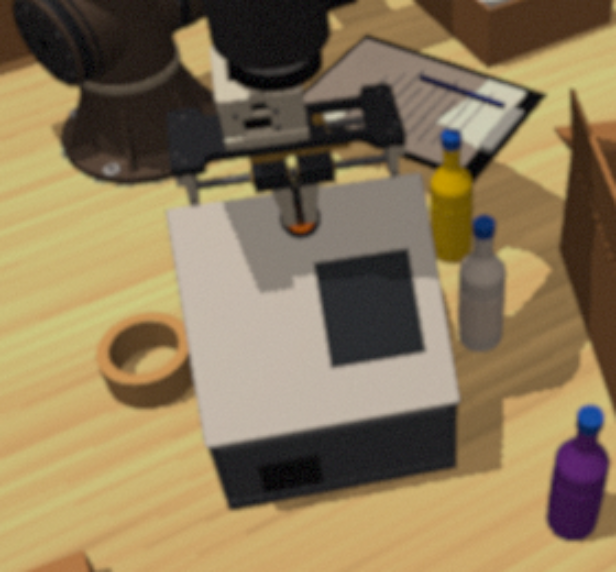

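step_arm --pt "-0.39 -0.44 0 0 1" --pt "-0.76 -0.89 0 0 1" --pt "-1.12 -1.35 0 0 1" --pt "-1.46 -1.83 0 0 1" --pt "-1.79 -2.31 0 0 1" --pt "-2.11 -2.81 0 0 1" --pt "-2.41 -3.31 0 0 1" --pt "-2.69 -3.82 0 0 1" --pt "-2.96 -4.34 0 0 1" --pt "-3.22 -4.86 0 0 1"

```text
t: 6.98
eef_pos: [0.5997, -0.0096, 0.314]
ee_rot: [1.919, 1.571, -3.13]
force: [0.1, -0.2, 1.3]
width: 0.0008
```

step_arm --pt "-0.24 -0.54 0 0 1" --pt "-0.46 -1.08 0 0 1" --pt "-0.66 -1.63 0 0 1" --pt "-0.85 -2.2 0 0 1" --pt "-1.02 -2.75 0 0 1" --pt "-1.17 -3.3 0 0 1" --pt "-1.3 -3.87 0 0 1" --pt "-1.41 -4.45 0 0 1" --pt "-1.5 -5.0 0 0 1" --pt "-1.6 -5.6 0 0 1"

```text
t: 7.82
eef_pos: [0.6525, -0.0281, 0.3297]
ee_rot: [1.733, 1.571, 2.968]
force: [1.4, 0.2, -0.9]
width: 0.0007
```

Run:
```python
from station import *
from h import *
show(get_state());f=grab_frame("scene");print(lidang(f)); cv2.imwrite("pics/s4.png",cv2.resize(f["pixels"][60:320,80:360,::-1],None,fx=2.2,fy=2.2))
```

```text
t 7.82 w [ 0.6525 -0.0281  0.3297] p [ 0.104  -0.0004  0.3297] yawP 90.0 F [ 1.35  0.21 -0.86] M [-0.06 -0.07 -0.01] width 0.0007 q [ 0.26  0.28  0.1  -0.   -1.39 -2.16]
(np.float64(1.279939470156311), array([1.26785726, 1.29022353]), np.int64(3419))
```

View pics/s4.png

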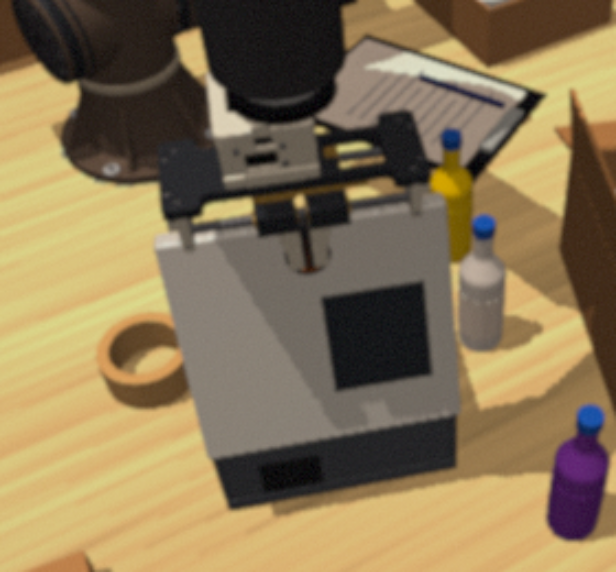

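step_arm --pt "0 -1 0 0 1" --pt "-1 -2 0 0 1" --pt "-2.5 -3 0 0 1" --pt "-4.5 -3 0 0 1" --pt "-6.5 -2.5 0 0 1" --pt "-7.5 -1 -0.5 0 0.8" --pt "-7.5 1.5 -1.5 0 0.7" --pt "-7.5 5 -3 0 0.7" --pt "-7.5 8.5 -4.5 0 0.7" --pt "-7.5 12 -5.5 0 0.7"

```text
t: 8.7
eef_pos: [0.5192, -0.041, 0.4043]
ee_rot: [2.337, 1.57, -2.712]
force: [0.1, 1.3, 1.1]
width: 0.0246
```

Run:
```python
from station import *
from h import *
s=get_state();show(s)
for n in ["scene","top","wrist"]:
    f=grab_frame(n); pickle.dump(f,open(n+"5.pkl","wb")); cv2.imwrite(f"pics/{n}5.png",f["pixels"][:,:,::-1])
    if n!="wrist": print(lidang(f))
    for th in ["dial","dial_tip","label_roll"]:
        print(n,th,[(round(b["conf"],2),np.round(b["extent"]).tolist()) for b in boxes_of(th,n)])
```

```text
t 8.70 w [ 0.5192 -0.041   0.4043] p [-0.0176 -0.0564  0.4043] yawP 89.9 F [0.11 1.31 1.12] M [0.07 0.03 0.01] width 0.0246 q [ 0.3   0.04 -0.04  0.   -1.5  -2.21]
(np.float64(1.3074604859996408), array([1.28455519, 1.31776943]), np.int64(3260))
scene dial []
scene dial_tip [(0.74, [147.0, 146.0, 292.0, 270.0])]
scene label_roll [(0.59, [213.0, 171.0, 229.0, 184.0])]
(np.float64(1.2608294741035722), array([1.20810602, 1.29658995]), np.int64(268))
top dial []
top dial_tip [(0.7, [302.0, 159.0, 331.0, 179.0])]
top label_roll []
wrist dial [(0.69, [266.0, 141.0, 301.0, 174.0])]
wrist dial_tip [(0.76, [266.0, 143.0, 298.0, 174.0])]
wrist label_roll [(0.75, [320.0, 184.0, 391.0, 240.0])]
```

View pics/top5.png

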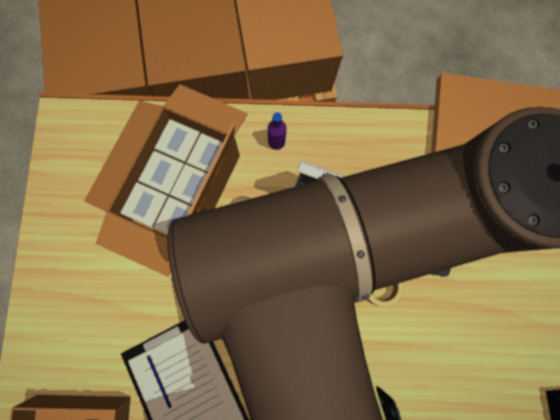

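View pics/wrist5.png

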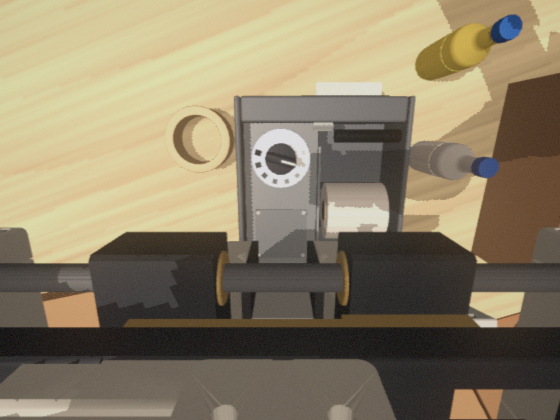

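Wrist view: dial at (281,158) with a white pointer line pointing right/slightly down; label roll at (355,210) in its bay. Zoom in.

Run:
```python
from h import *
f=pickle.load(open("wrist5.pkl","rb")); print(f["fx"],f["cx"],f["cy"]); print(np.round(f["hand_eye"],4).tolist())
cv2.imwrite("pics/dialcrop.png",cv2.resize(f["pixels"][120:200,240:325,::-1],None,fx=7,fy=7,interpolation=cv2.INTER_CUBIC))
from station import *
s=get_state();T=np.eye(4);T[:3,:3]=tool(s);T[:3,3]=s["eef_pos"]
V=np.linalg.inv(T@np.array(f["hand_eye"]))
def proj(p):
    c=V@np.r_[p2w(p),1]; return np.round([f["fx"]*c[0]/c[2]+f["cx"],f["fy"]*c[1]/c[2]+f["cy"]],1)
print("axis top",proj([-.045,-.058,.120]))
for k in range(1,9):
    a=np.deg2rad(105-30*(k-1)); print(k,"tip",proj([-.045+.022*np.cos(a),-.058+.022*np.sin(a),.120]),"mark",proj([-.045+.032*np.cos(a),-.058+.032*np.sin(a),.088]))
```

```text
306.16368864560644 282.2203557555291 210.51455773187956
[[0.0017, -0.253, 0.9675, -0.1412], [0.0002, -0.9675, -0.253, 0.0685], [1.0, 0.0006, -0.0016, 0.0], [0.0, 0.0, 0.0, 1.0]]
axis top [280.8 160.4]
1 tip [296.2 156.2] mark [301.9 152.6]
2 tip [296.1 164.5] mark [301.7 164. ]
3 tip [292.  171.7] mark [296.1 173.6]
4 tip [284.9 175.7] mark [286.5 179.1]
5 tip [276.7 175.7] mark [275.4 179.1]
6 tip [269.6 171.7] mark [265.8 173.6]
7 tip [265.4 164.5] mark [260.1 164. ]
8 tip [265.3 156.2] mark [259.9 152.7]
```

View pics/dialcrop.png

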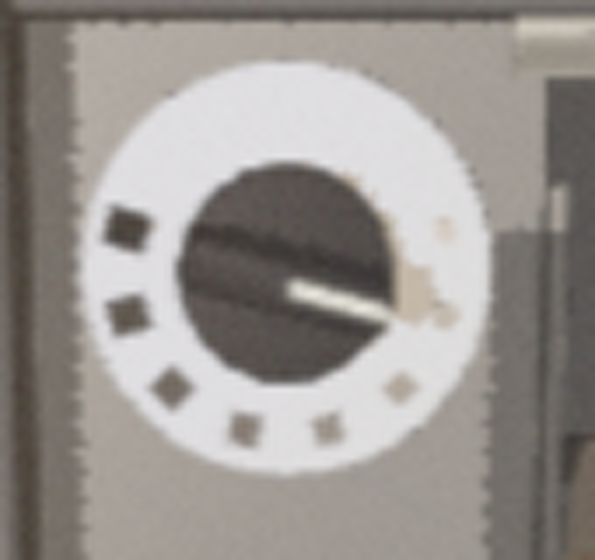

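Run:
```python
from station import *
from h import *
s=get_state(); c=w2p(s["eef_pos"])
P=[]
for n in ["scene5.pkl","top5.pkl"]:
    f=pickle.load(open(n,"rb")); W,ok=cloud(f)
    W=W[ok&(W[...,2]>.41)]; W=W[(np.hypot(W[:,0]-s["eef_pos"][0],W[:,1]-s["eef_pos"][1])<.35)]
    P.append(np.c_[(W[:,:2]-ORG)@RP,W[:,2]]-c)
P=np.vstack(P)
for z in np.arange(.0,.5,.03):
    k=(P[:,2]>=z)&(P[:,2]<z+.03)
    if k.sum()>5: print("%.2f n%d x[%.3f %.3f] y[%.3f %.3f]"%(z,k.sum(),*np.percentile(P[k,0],[1,99]),*np.percentile(P[k,1],[1,99])))
```

```text
0.00 n264 x[-0.008 0.012] y[-0.032 0.030]
0.03 n292 x[-0.010 0.040] y[-0.089 0.086]
0.06 n1973 x[-0.040 0.040] y[-0.092 0.091]
0.09 n2259 x[-0.039 0.038] y[-0.096 0.094]
0.12 n791 x[-0.028 0.040] y[-0.050 0.016]
0.15 n935 x[-0.022 0.045] y[-0.049 0.036]
0.18 n722 x[0.015 0.047] y[-0.043 0.040]
0.33 n82 x[-0.198 -0.152] y[0.019 0.044]
0.36 n3274 x[-0.191 0.015] y[-0.011 0.227]
0.39 n50709 x[-0.205 -0.004] y[0.010 0.214]
0.42 n9648 x[-0.049 0.040] y[-0.012 0.046]
```

step_arm --pt "0 0.5 0 -7 0.61" --pt "0 1 0 -14 0.61" --pt "0 1.5 0 -21 0.61" --pt "0 2 -0.1 -28 0.61" --pt "0 2.5 -0.15 -35 0.61" --pt "0 2.74 -0.16 -42 0.61" --pt "0 2.74 -0.16 -49 0.61" --pt "0 2.74 -0.16 -56 0.61" --pt "0 2.74 -0.16 -63 0.61" --pt "0 2.74 -0.16 -70 0.61"

```text
t: 10.13
eef_pos: [0.4945, -0.0327, 0.4046]
ee_rot: [1.055, 1.57, -2.765]
force: [0.2, -0.9, -0.3]
width: 0.0343
```

step_arm --pt "0 0 0 -7 0.61" --pt "0 0 0 -14 0.61" --pt "0 0 0 -21 0.61" --pt "0 0 0 -28 0.61" --pt "0 0 0 -35 0.61" --pt "0 0 0 -42 0.61" --pt "0 0 0 -49 0.61" --pt "0 0 0 -56 0.61" --pt "0 0 0 -63 0.61" --pt "0 0 0 -70 0.61"

```text
t: 10.97
eef_pos: [0.4945, -0.0328, 0.4045]
ee_rot: [-0.223, 1.57, -2.822]
force: [0.4, -0.2, -0.1]
width: 0.0342
```

step_arm --pt "1 0 0 -7 0.61" --pt "2 0 0 -14 0.61" --pt "3 0 0 -21 0.61" --pt "4 0 0 -28 0.61" --pt "5 0 0 -35 0.61" --pt "6 0 0 -42 0.61" --pt "7 0 0 -49 0.61" --pt "8 0 0 -56 0.61" --pt "9 0 0 -63 0.61" --pt "10 0 0 -70 0.61"

```text
t: 11.8
eef_pos: [0.4944, -0.0328, 0.304]
ee_rot: [-1.421, 1.57, -2.799]
force: [0.3, 0.7, 0.3]
width: 0.0343
```

Run:
```python
from station import *
from h import *
s=get_state();show(s); print(dl(s,p2w([-.045,-.058,.25])))
```

```text
t 11.80 w [ 0.4944 -0.0328  0.304 ] p [-0.0437 -0.0568  0.304 ] yawP -59.7 F [0.29 0.66 0.34] M [-0.12  0.07  0.01] width 0.0343 q [ 0.33  0.02 -0.27  0.   -1.28  1.43]
[ 5.4  -0.17  0.04]
```

step_arm --pt "0.5 -0.1 0 -6 0.61" --pt "1 -0.17 0.04 -12 0.61" --pt "1.7 -0.17 0.04 -18 0.61" --pt "2.4 -0.17 0.04 -24 0.61" --pt "3.1 -0.17 0.04 -30 0.61" --pt "3.9 -0.17 0.04 -36 0.61" --pt "4.5 -0.17 0.04 -41 0.61" --pt "5 -0.17 0.04 -44.7 0.61" --pt "5.4 -0.17 0.04 -44.7 0.61" --pt "5.4 -0.17 0.04 -44.7 0.61"

```text
t: 12.63
eef_pos: [0.4924, -0.0335, 0.2498]
ee_rot: [-2.347, 1.569, -2.953]
force: [0.0, 0.8, -0.1]
width: 0.0342
```

Run:
```python
from station import *
from h import *
s=get_state();show(s); print(dl(s,p2w([-.045,-.058,.118])))
f=grab_frame("wrist"); pickle.dump((s,f),open("w6.pkl","wb"))
T=np.eye(4);T[:3,:3]=tool(s);T[:3,3]=s["eef_pos"]
V=np.linalg.inv(T@np.array(f["hand_eye"]))
def proj(p):
    c=V@np.r_[p2w(p),1]; return [int(round(f["fx"]*c[0]/c[2]+f["cx"])),int(round(f["fy"]*c[1]/c[2]+f["cy"]))]
im=cv2.resize(f["pixels"][:,:,::-1].copy(),None,fx=1,fy=1)
cv2.imwrite("pics/w6.png",im)
a=np.deg2rad(75);d=np.array([np.cos(a),np.sin(a)]);n=np.array([-d[1],d[0]]);c=np.array([-.045,-.058])
for u,w in [(.022,.006),(.022,-.006),(-.022,-.006),(-.022,.006),(0,0)]:
    p=proj(np.r_[c+u*d+w*n,.120]); print(p); cv2.circle(im,p,2,(0,0,255),-1)
for t in np.linspace(0,2*np.pi,40): cv2.circle(im,proj([c[0]+.023*np.cos(t),c[1]+.023*np.sin(t),.098]),1,(0,255,0),-1)
cv2.imwrite("pics/w6b.png",im[60:300,180:420].repeat(3,0).repeat(3,1)[:600,:720])
```

```text
t 12.63 w [ 0.4924 -0.0335  0.2498] p [-0.0454 -0.0582  0.2498] yawP -15.5 F [ 0.05  0.78 -0.1 ] M [-0.12  0.04  0.01] width 0.0342 q [ 0.33  0.05 -0.37 -0.   -1.15  2.21]
[13.18  0.05  0.05]
[276, 182]
[290, 182]
[290, 229]
[277, 229]
[283, 206]
```

View pics/w6.png

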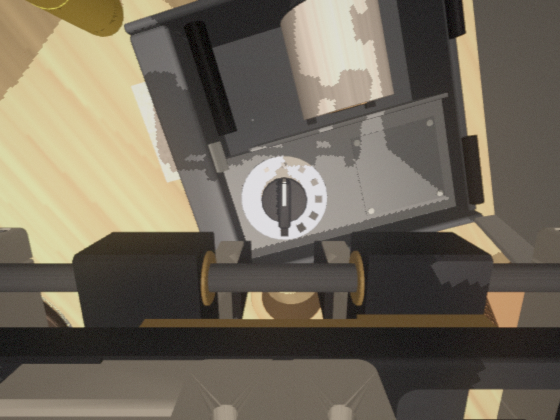

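View pics/w6b.png

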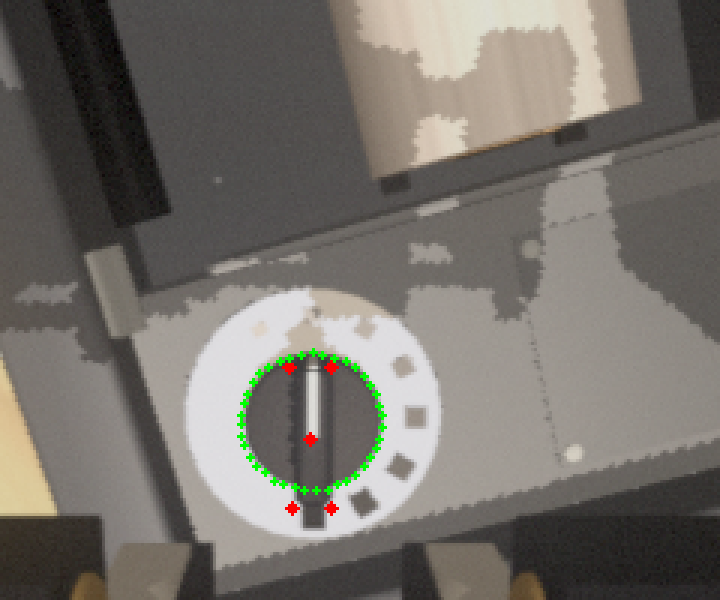

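step_arm --pt "1 0.05 0.05 0 0.61" --pt "2.5 0.05 0.05 0 0.61" --pt "4.2 0.05 0.05 0 0.61" --pt "6 0.05 0.05 0.3 0.61" --pt "7.8 0.05 0.05 0.3 0.61" --pt "9.5 0.05 0.05 0.3 0.61" --pt "11 0.05 0.05 0.3 0.61" --pt "12.2 0.05 0.05 0.3 0.61" --pt "12.8 0.05 0.05 0.3 0.61" --pt "13 0.05 0.05 0.3 0.61"

```text
t: 13.52
eef_pos: [0.4928, -0.0335, 0.1195]
ee_rot: [-2.264, 1.569, -2.873]
force: [-0.8, 0.4, 0.5]
width: 0.0341
```

step_arm --pt "0 0 0 0 0.8" --pt "0 0 0 0 0.9" --pt "0 0 0 0 1" --pt "0 0 0 0 1" --pt "0 0 0 0 1" --pt "0 0 0 0 1" --pt "0 0 0 0 1" --pt "0 0 0 0 1" --pt "0 0 0 0 1" --pt "0 0 0 0 1" --squeeze 20

```text
t: 14.35
eef_pos: [0.4941, -0.0334, 0.1215]
ee_rot: [0.522, 1.569, -0.086]
force: [2.8, -4.0, 5.7]
width: 0.0118
```

Run:
```python
from station import *
from h import *
s=get_state();show(s)
```

```text
t 14.35 w [ 0.4941 -0.0334  0.1215] p [-0.0438 -0.0575  0.1215] yawP -15.6 F [ 2.85 -4.04  5.67] M [-1.42 -0.77  0.01] width 0.0118 q [ 0.33  0.18 -0.54  0.   -0.84  2.2 ]
```

step_arm --pt "-0.1 0 0 6 1" --pt "-0.15 0 0 12 1" --pt "-0.15 0 0 18 1" --pt "-0.15 0 0 24 1" --pt "-0.15 0 0 30 1" --pt "-0.15 0 0 36 1" --pt "-0.15 0 0 42 1" --pt "-0.15 0 0 48 1" --pt "-0.15 0 0 54 1" --pt "-0.15 0 0 60 1"

```text
t: 15.18
eef_pos: [0.4941, -0.0336, 0.1216]
ee_rot: [1.422, 1.57, -0.239]
force: [8.9, -7.1, -8.8]
width: 0.0119
```

Run:
```python
from station import *
from h import *
s=get_state();show(s)
```

```text
t 15.18 w [ 0.4941 -0.0336  0.1216] p [-0.0438 -0.0577  0.1216] yawP -75.9 F [ 8.89 -7.06 -8.83] M [-2.54 -3.17  0.04] width 0.0119 q [ 0.33  0.18 -0.54  0.   -0.84  1.15]
```

step_arm --pt "0.08 0.1 0.05 6 1" --pt "0.08 0.1 0.05 12 1" --pt "0.08 0.1 0.05 18 1" --pt "0.08 0.1 0.05 24 1" --pt "0.08 0.1 0.05 30 1" --pt "0.08 0.1 0.05 36 1" --pt "0.08 0.1 0.05 42 1" --pt "0.08 0.1 0.05 48 1" --pt "0.08 0.1 0.05 54 1" --pt "0.08 0.1 0.05 60 1"

```text
t: 16.02
eef_pos: [0.4942, -0.0338, 0.1215]
ee_rot: [-1.513, 1.571, 2.063]
force: [1.2, -1.6, 3.2]
width: 0.012
```

Run:
```python
from station import *
from h import *
s=get_state();show(s); f=grab_frame("wrist"); cv2.imwrite("pics/w7.png",f["pixels"][:,:,::-1])
```

```text
t 16.02 w [ 0.4942 -0.0338  0.1215] p [-0.0436 -0.0579  0.1215] yawP -135.9 F [ 1.24 -1.6   3.2 ] M [-0.58 -0.26  0.04] width 0.012 q [ 0.33  0.18 -0.54 -0.   -0.85  0.1 ]
```

View pics/w7.png

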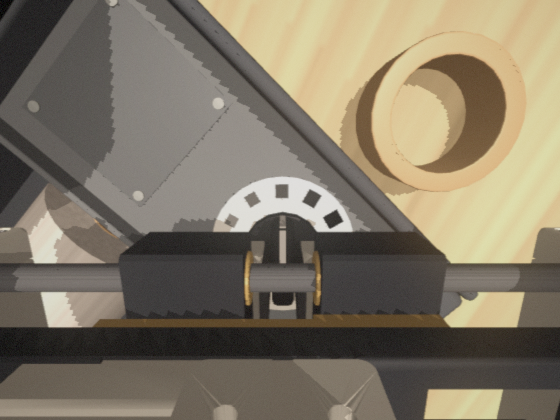

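step_arm --pt "0 0 0 0 0.9" --pt "0 0 0 0 0.75" --pt "0 0 0 0 0.61" --pt "0 0 0 0 0.61" --pt "0 0 0 0 0.61" --pt "-0.5 0 0 0 0.61" --pt "-1.5 0 0 0 0.61" --pt "-3 0 0 0 0.61" --pt "-5 0 0 0 0.61" --pt "-7.5 0 0 0 0.61"

```text
t: 16.9
eef_pos: [0.4935, -0.0341, 0.1972]
ee_rot: [-0.248, 1.569, -2.951]
force: [1.7, -0.7, 0.1]
width: 0.0343
```

Run:
```python
from station import *
from h import *
s=get_state();show(s); f=grab_frame("wrist"); cv2.imwrite("pics/w8.png",f["pixels"][:,:,::-1])
for n in ["scene"]: print(lidang(grab_frame(n)))
print(dl(s,p2w([-.045,-.06,.40])))
```

```text
t 16.90 w [ 0.4935 -0.0341  0.1972] p [-0.0441 -0.0583  0.1972] yawP -135.6 F [ 1.68 -0.67  0.07] M [0.04 0.05 0.05] width 0.0343 q [ 0.33  0.1  -0.44 -0.   -1.03  0.11]
(np.float64(1.3050931975792999), array([0.80483706, 1.31720856]), np.int64(3932))
[-20.28   0.05   0.21]
```

View pics/w8.png

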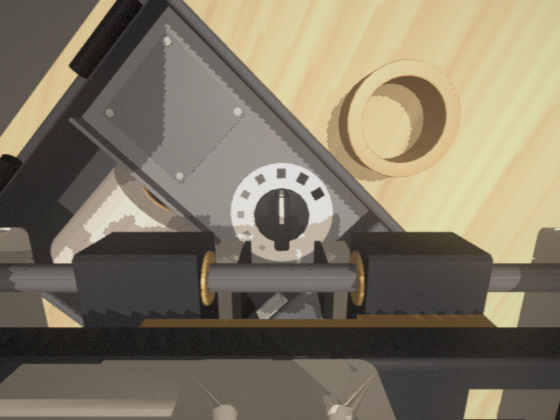

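step_arm --pt "-1 0 0 0 0.7" --pt "-3.5 0 0 0 1" --pt "-6.5 0 0 0 1" --pt "-9.5 0 0 -6 1" --pt "-12.5 0 0 -13 1" --pt "-15.5 0 0 -20 1" --pt "-18.5 0 0 -27 1" --pt "-20.5 0 0 -34 1" --pt "-21.5 0 0 -41 1" --pt "-21.5 0 0 -45.6 1"

```text
t: 17.83
eef_pos: [0.4946, -0.0341, 0.4148]
ee_rot: [2.04, 1.567, 0.14]
force: [0.8, -0.3, 0.5]
width: 0.0008
```

Run:
```python
from station import *
from h import *
s=get_state();show(s); print(dl(s,p2w([.125,-.048,.412])),dl(s,p2w([.125,-.048,.336])))
```

```text
t 17.83 w [ 0.4946 -0.0341  0.4148] p [-0.0431 -0.058   0.4148] yawP -89.7 F [ 0.76 -0.27  0.51] M [-0.1   0.08  0.02] width 0.0008 q [ 0.33 -0.01 -0.07  0.   -1.51  0.91]
[ 0.34 16.81 -0.9 ] [ 7.94 16.79 -0.88]
```

step_arm --pt "0 1.5 -0.1 0 1" --pt "0 3.7 -0.3 0 1" --pt "0 6.2 -0.5 0 1" --pt "0 8.7 -0.7 0 1" --pt "0 11.2 -0.9 0 1" --pt "0 13.5 -0.9 0 1" --pt "0.2 15.5 -0.9 0 1" --pt "0.5 16.6 -0.9 0 1" --pt "1.5 16.8 -0.9 0 1" --pt "3 16.8 -0.9 0 1"

```text
t: 18.67
eef_pos: [0.6562, -0.0811, 0.3812]
ee_rot: [1.753, 1.57, -0.154]
force: [0.3, 0.1, 0.0]
width: 0.0002
```

Run:
```python
from station import *
from h import *
s=get_state();show(s); print(dl(s,p2w([.1,-.048,.336])))
f=grab_frame("scene");cv2.imwrite("pics/s9.png",cv2.resize(f["pixels"][40:320,80:360,::-1],None,fx=2.1,fy=2.1)); print(lidang(f))
```

```text
t 18.67 w [ 0.6562 -0.0811  0.3812] p [ 0.125  -0.0492  0.3812] yawP -90.1 F [0.3  0.13 0.04] M [-0.05  0.17  0.02] width 0.0002 q [ 0.17  0.29  0.21  0.   -1.5   1.06]
[ 4.52 -2.5  -0.12]
(np.float64(1.3078834896408658), array([1.29134867, 1.31787457]), np.int64(3113))
```

View pics/s9.png

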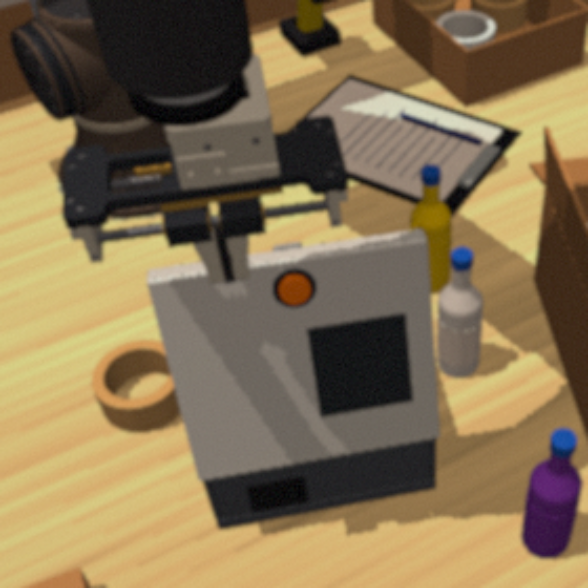

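step_arm --pt "1.2 0 0 0 1" --pt "2.5 0 0 0 1" --pt "3.7 0 0 0 1" --pt "4.3 0 0 0 1" --pt "4.5 -0.5 0 0 1" --pt "4.5 -1 0 0 1" --pt "4.5 -1.5 0 0 1" --pt "4.5 -1.9 0 0 1" --pt "4.5 -2.2 0 0 1" --pt "4.5 -2.5 0 0 1"

```text
t: 19.55
eef_pos: [0.632, -0.0724, 0.3373]
ee_rot: [2.013, 1.57, 0.106]
force: [1.3, -0.6, -1.4]
width: 0.0004
```

Run:
```python
from station import *
from h import *
s=get_state();show(s); print(lidang(grab_frame("scene")))
def tcp(th,a=200,b=24): return np.array([120-a*np.cos(th)+b*np.sin(th)+9.5,120+a*np.sin(th)+b*np.cos(th)+17])/1000
c=w2p(s["eef_pos"])
print(c, tcp(1.3))
th=1.3
while th>-.001:
    d=(tcp(th)-tcp(1.3))*100; print("%.2f x %.2f y %.2f"%(th,-d[1],d[0])); th-=.04
```

```text
t 19.55 w [ 0.632  -0.0724  0.3373] p [ 0.0992 -0.049   0.3373] yawP -90.0 F [ 1.28 -0.63 -1.38] M [-0.1  -0.19 -0.01] width 0.0004 q [ 0.19  0.25  0.07  0.   -1.39  1.04]
(np.float64(1.303269555289212), array([1.28898628, 1.31367287]), np.int64(3099))
[ 0.09919832 -0.04898434  0.33727268] [0.09912563 0.33613161]
1.30 x -0.00 y 0.00
1.26 x 0.14 y -0.79
1.22 x 0.31 y -1.58
1.18 x 0.51 y -2.36
1.14 x 0.74 y -3.13
1.10 x 1.00 y -3.90
1.06 x 1.29 y -4.65
1.02 x 1.61 y -5.38
0.98 x 1.97 y -6.11
0.94 x 2.35 y -6.82
0.90 x 2.75 y -7.51
0.86 x 3.19 y -8.19
0.82 x 3.65 y -8.85
0.78 x 4.14 y -9.49
0.74 x 4.66 y -10.11
0.70 x 5.19 y -10.71
0.66 x 5.75 y -11.29
0.62 x 6.34 y -11.85
0.58 x 6.95 y -12.38
0.54 x 7.57 y -12.88
0.50 x 8.22 y -13.36
0.46 x 8.88 y -13.82
0.42 x 9.57 y -14.25
0.38 x 10.27 y -14.65
0.34 x 10.98 y -15.02
0.30 x 11.71 y -15.36
0.26 x 12.45 y -15.67
0.22 x 13.21 y -15.96
0.18 x 13.97 y -16.21
0.14 x 14.75 y -16.43
0.10 x 15.53 y -16.62
0.06 x 16.32 y -16.78
0.02 x 17.11 y -16.91
```

step_arm --pt "0.14 -0.5 0 0 1" --pt "0.25 -1.2 0 0 1" --pt "0.42 -1.9 0 0 1" --pt "0.6 -2.6 0 0 1" --pt "0.84 -3.4 0 0 1" --pt "1.1 -4.1 0 0 1" --pt "1.38 -4.8 0 0 1" --pt "1.7 -5.5 0 0 1" --pt "2.05 -6.2 0 0 1" --pt "2.45 -6.9 0 0 1"

```text
t: 20.43
eef_pos: [0.5664, -0.0496, 0.3117]
ee_rot: [1.849, 1.571, -0.057]
force: [0.5, -0.5, 0.9]
width: 0.0003
```

Run:
```python
from station import *
from h import *
s=get_state();show(s); print(lidang(grab_frame("scene")))
def tcp(th,a=200,b=24): return np.array([120-a*np.cos(th)+b*np.sin(th)+9.5,120+a*np.sin(th)+b*np.cos(th)+17])/1000
for th in [.9,.5,.1]: d=tcp(th)*100-w2p(s["eef_pos"])[[0,2]]*100; print(th,(-d[1]).round(2),d[0].round(2))
```

```text
t 20.43 w [ 0.5664 -0.0496  0.3117] p [ 0.0298 -0.049   0.3117] yawP -90.0 F [ 0.51 -0.54  0.92] M [-0.05  0.04 -0.04] width 0.0003 q [ 0.26  0.15 -0.12  0.   -1.31  0.98]
(np.float64(0.9383011648691333), array([0.92382191, 0.95662017]), np.int64(4011))
0.9 0.32 -0.58
0.5 5.78 -6.43
0.1 13.09 -9.69
```

step_arm --pt "0.4 -0.69 0 0 1" --pt "0.84 -1.37 0 0 1" --pt "1.3 -2.03 0 0 1" --pt "1.79 -2.67 0 0 1" --pt "2.31 -3.29 0 0 1" --pt "2.84 -3.89 0 0 1" --pt "3.4 -4.47 0 0 1" --pt "3.99 -5.03 0 0 1" --pt "4.6 -5.56 0 0 1" --pt "5.22 -6.06 0 0 1"

```text
t: 21.32
eef_pos: [0.5094, -0.0297, 0.2592]
ee_rot: [2.088, 1.571, 0.181]
force: [1.1, -0.1, 0.2]
width: 0.0004
```

step_arm --pt "0.65 -0.48 0 0 1" --pt "1.31 -0.94 0 0 1" --pt "2.0 -1.37 0 0 1" --pt "2.7 -1.77 0 0 1" --pt "3.41 -2.14 0 0 1" --pt "4.14 -2.48 0 0 1" --pt "4.88 -2.79 0 0 1" --pt "5.64 -3.08 0 0 1" --pt "6.4 -3.33 0 0 1" --pt "7.18 -3.55 0 0 1"

```text
t: 22.15
eef_pos: [0.4762, -0.0181, 0.1873]
ee_rot: [2.211, 1.571, 0.304]
force: [1.2, -0.3, 2.0]
width: 0.0005
```

Run:
```python
from station import *
from h import *
s=get_state();show(s); print(lidang(grab_frame("scene"))); print(dl(s,p2w([-.0705,-.048,.161])))
```

```text
t 22.15 w [ 0.4762 -0.0181  0.1873] p [-0.0658 -0.0489  0.1873] yawP -90.0 F [ 1.24 -0.3   1.96] M [-0.22 -0.33  0.02] width 0.0005 q [ 0.38  0.08 -0.49  0.   -1.    0.86]
(np.float64(0.1418919428956675), array([0.12682825, 0.65688824]), np.int64(3102))
[ 2.63 -0.47 -0.09]
```

step_arm --pt "0.7 -0.2 0 0 1" --pt "1.3 -0.35 0 0 1" --pt "1.8 -0.42 0 0 1" --pt "2.2 -0.47 0 0 1" --pt "2.45 -0.47 0 0 1" --pt "2.6 -0.47 0 0 1" --pt "2.7 -0.47 0 0 1" --pt "2.78 -0.47 0 0 1" --pt "2.82 -0.47 0 0 1" --pt "2.82 -0.47 0 0 1"

```text
t: 23.03
eef_pos: [0.4715, -0.0167, 0.1599]
ee_rot: [-1.189, 1.57, -3.096]
force: [-5.4, 2.4, 5.7]
width: 0.0
```

Run:
```python
from station import *
from h import *
s=get_state();show(s); print(lidang(grab_frame("scene")))
```

```text
t 23.03 w [ 0.4715 -0.0167  0.1599] p [-0.0706 -0.0491  0.1599] yawP -90.0 F [-5.4   2.39  5.69] M [ 0.39  1.71 -0.01] width 0.0 q [ 0.38  0.1  -0.54 -0.   -0.93  0.85]
(np.float64(0.0027833505363357713), array([-0.01200735,  0.5874453 ]), np.int64(2802))
```

step_arm --pt "0.05 0 0 0 1" --pt "0.1 0 0 0 1" --pt "0.15 0.03 0 0 1" --pt "0.18 0.03 0 0 1" --pt "0.18 0.03 0 0 1" --pt "0.18 0.03 0 0 1" --pt "0.1 0 0 0 1" --pt "-0.1 0 0 0 1" --pt "-0.3 0 0 0 1" --pt "-0.5 0 0 0 1"

```text
t: 23.92
eef_pos: [0.4722, -0.0165, 0.1649]
ee_rot: [2.316, 1.57, 0.409]
force: [-0.6, 0.1, -0.1]
width: 0.0004
```

Run:
```python
from station import *
from h import *
s=get_state();show(s); print(lidang(grab_frame("scene")))
```

```text
t 23.92 w [ 0.4722 -0.0165  0.1649] p [-0.0701 -0.0488  0.1649] yawP -90.0 F [-0.65  0.09 -0.1 ] M [-0.1   0.16 -0.01] width 0.0004 q [ 0.38  0.09 -0.53 -0.   -0.94  0.85]
(np.float64(0.013215888390297484), array([-0.00174927,  0.58436838]), np.int64(2814))
```

step_arm --pt "-0.1 0 0 0 1" --pt "-0.3 0 0 0 1" --pt "-0.5 0 0 0 1" --pt "-0.8 0 0 0 1" --pt "-1.0 0 0 0 1" --pt "-1.0 0 0 0 1" --pt "-1.0 0 0 0 1" --pt "-1.0 0 0 0 1" --pt "-1.0 0 0 0 1" --pt "-1.0 0 0 0 1"

```text
t: 24.8
eef_pos: [0.4718, -0.0166, 0.1747]
ee_rot: [-1.028, 1.571, -2.934]
force: [0.5, -0.4, -0.2]
width: 0.0005
```

Run:
```python
from station import *
from h import *
s=get_state();show(s); print(lidang(grab_frame("scene")))
```

```text
t 24.80 w [ 0.4718 -0.0166  0.1747] p [-0.0704 -0.049   0.1747] yawP -90.0 F [ 0.52 -0.41 -0.24] M [-0.08  0.14 -0.03] width 0.0005 q [ 0.38  0.08 -0.52 -0.   -0.97  0.85]
(np.float64(0.012852087996659128), array([-0.00159376,  0.62294277]), np.int64(2883))
```

step_arm --pt "-1 0 0 0 1" --pt "-3 0 0 0 1" --pt "-6 0 0.5 0 1" --pt "-9 0 2 0 1" --pt "-12 0 5 0 1" --pt "-14 0 8 0 1" --pt "-15 0 11 0 1" --pt "-15 0 15 0 1" --pt "-15 0 19 0 1" --pt "-15 0 22 0 1"

```text
t: 25.68
eef_pos: [0.3982, -0.2263, 0.3262]
ee_rot: [1.628, 1.569, -0.278]
force: [1.5, -0.5, -1.0]
width: 0.0009
```

step_arm --pt "0 0 3 0 1" --pt "0 0 6 0 1" --pt "0 0 9 0 1" --pt "0 0 12 0 1" --pt "0 0 15 0 1" --pt "0 0 17 0 1" --pt "0 0 18 0 1" --pt "0 0 18 0 1" --pt "0 0 18 0 1" --pt "0 0 18 0 1"

```text
t: 26.52
eef_pos: [0.3403, -0.3937, 0.3251]
ee_rot: [2.017, 1.57, 0.111]
force: [0.1, 0.3, 0.7]
width: 0.0004
```

Run:
```python
from station import *
from h import *
s=get_state();show(s)
for n in ["scene","top"]:
    f=grab_frame(n); print(n,lidang(f),"before",lidang(pickle.load(open(n+"0.pkl","rb")))); cv2.imwrite(f"pics/{n}10.png",f["pixels"][:,:,::-1])
```

```text
t 26.52 w [ 0.3403 -0.3937  0.3251] p [-0.0706 -0.4483  0.3251] yawP -90.0 F [0.05 0.3  0.72] M [-0.08  0.17  0.01] width 0.0004 q [-0.48  0.06 -0.19 -0.   -1.32  1.72]
scene (np.float64(0.008094833621022673), array([-0.00326647,  0.02096905]), np.int64(2096)) before (np.float64(0.007576727654006868), array([-0.00385592,  0.0213588 ]), np.int64(2098))
top (np.float64(0.007570099101893907), array([-0.00648852,  0.02300992]), np.int64(2635)) before (np.float64(0.007029128221814465), array([-0.0065892,  0.0213327]), np.int64(2632))
```

View pics/scene10.png

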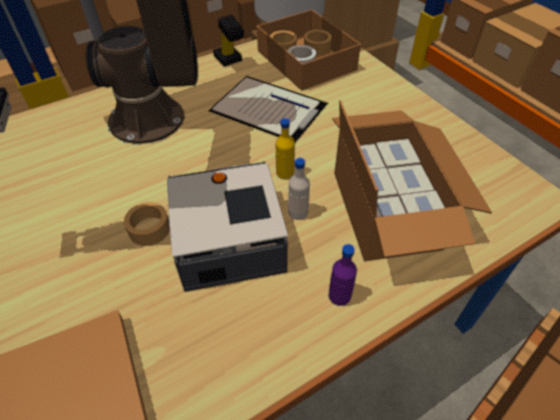

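View pics/top10.png

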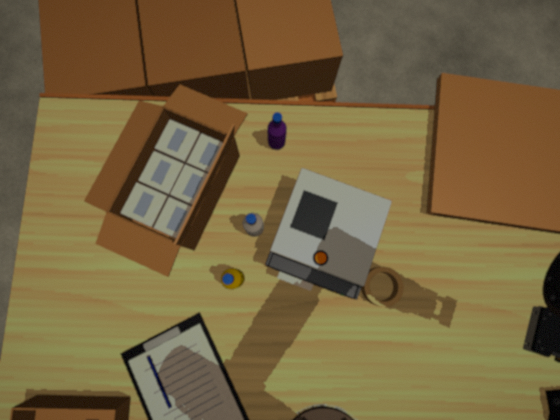

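The lid is shut: both cameras give the same angle as at the start, and the button sits at (320,257). Bottle, tape and carton are where they were, and the arm is clear, so I'm handing in.

Run:
```python
from station import *
print(job_done())
```

```text
the job is handed in; nothing more can be done
None
```

The job is done and handed in at about 26.6 s, well inside the 67 s limit.

- **Opening:** I pressed the orange catch and let the lid rise slowly under the finger. It was at about 1.28 rad when I backed away, so it only had the last few hundredths to go before its stop, and later pictures put it at about 1.30–1.31.
- **Dial:** It started at step 2. I gripped the bar and turned it 120° clockwise. The wrist picture taken after letting go shows the pointer on the sixth mark, with two darker marks beyond it. I could not look again once the lid was down.
- **Closing:** I pressed the lid down beside the button, with a last reading of about 6 N before a final slightly deeper press. It stayed shut when the finger lifted away. A check straight after read 0.013 rad, probably because the gripper was in view. With the arm clear, the lid angle matches the start within 0.0006 rad in both fixed cameras.
- **Surroundings:** In the final pictures the cleaner bottle, tape roll and carton look unmoved. The label roll was still in its bay when last seen, before closing.

The only unplanned reading was a sideways and vertical force of up to about 9 N per axis while turning the dial, because the gripper was about 1 mm off its axis. I corrected this halfway through the turn.

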